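Grease the honey extractor's bearing

TASK

The bearing on the honey extractor's bridge needs a stroke of grease. Take the push-type grease gun whose coupler fits the bearing's nipple out of the rack, press the coupler squarely onto the tilted nipple until it snaps on, then push the barrel fully down against the pump spring. Finish while still gripping the gun and holding it pushed down like that; leave the other gun in its slot and do not disturb the crank, the tin or the hive tool on the bench.

Things in the scene. Friction and masses are not known exactly. Their poses are not given: they have to be found in the camera images.
- bridge: Honey-extractor bridge, fixed: two 25 mm square steel tubes 560 mm long, 75 mm apart, with a grey pillow-block bearing (foot 127 x 38 mm), a 17 mm crank shaft along the tubes and an aluminium gear housing 105 mm high. Origin on the bench under the bearing; z up, y along the shaft: bare shaft end at y = -155 mm, gear housing at +210 mm, tubes end at +450 mm.
- nipple: The bearing's grease nipple, bright steel, on a small boss of the bearing's dome, 100 mm above the bench, leaning 30 degrees from vertical to the bridge's -x side. Origin: centre of its round head (9 mm across); z points out along the nipple, the way a coupler comes off. Neck 5.6 mm across; boss face 14.5 mm below the origin, with a hexagon 11.6 mm wide, 5 mm high.
- gun: Push-type grease gun that fits the nipple, about 0.4 kg. Barrel: cylinder 36 mm across, 115 mm high plus a 4 mm cap. Origin: centre of the barrel's lower rim; z along the barrel, away from the nozzle. Below it a tube 9.6 mm across and a steel coupler 19 mm across whose open mouth lies 80 mm below the origin. Starts upright in a rack slot, the rim on the board; lift 85 mm to clear it.
- gun_stroke (a joint): How far the gun's nozzle tube has slid up into the barrel: 0 at rest, 0.020 m at the full stroke. A spring resists: about 9 N to begin, rising evenly to about 17 N at the full stroke, and grease drag adds 40 N per m/s.
- coupler_seat (a point): Point on the coupler's axis 11.2 mm inside its mouth, 68.8 mm below the gun's origin at gun_stroke 0 (less by the stroke); meets the nipple's origin when snapped on. The flared mouth (15 mm) takes a nipple up to about 4 mm off-centre into a 10.4 mm bore; four spring jaws close behind its head: about 5 N along the axis to click home, over the last 8 mm, and nearly as much to pull off.
- gun_grip (a point): Point on the gun barrel's axis, in the middle of its black ribbed sleeve, 85 mm above the gun's origin and 30 mm below the barrel's top: a good height to grip.
- needle_gun: The other grease gun, with a pointed needle nozzle (78 mm long) for flush fittings, which does not fit this nipple: barrel 32 mm across, 100 mm high, otherwise like the first. Origin at the centre of the barrel's lower rim, z up. Which gun hangs in which slot varies.
- rack: Wooden bench rack, fixed: a slotted board 90 x 200 mm, 15 mm thick, top 95 mm above the bench, on two side panels, open in front and behind. Two slots 24 mm wide, 90 mm apart along its y axis, open to its -x side; the guns hang at x = 0, y = +-45 mm. Origin on the bench under the board's centre.
- crank: The extractor's crank lying loose on the bench: flat steel arm 150 mm long along its x axis, a hub 24 mm high at one end and an upright wooden handle 93 mm high at the other. Origin on the bench under the arm's middle.
- tin: Plain steel tin, 72 mm across, 62 mm high, origin at the centre of its underside.
- hive_tool: Flat steel hive tool, 240 mm long along its x axis, up to 45 mm wide and 16 mm high, lying on the bench. Origin at its middle on the bench.
Mind the look-alikes: they are no part of the job. Leave any pink or purple look-alike of the gun alone. Of the things that look like the rack, the larger one is meant.

How it is judged (in metres and radians):
On the way, in this order (a step that is already met when the one before it is completed fails the run):
1. the matching gun is gripped and lifted out of the rack (distance of gun from where it was at the start of the episode above 0.05 m and contact force between the fingers and gun above 1 N and contact force between gun and rack below 0.1 N), for 0.1 s.
2. the coupler has snapped squarely onto the nipple (distance between coupler_seat and nipple below 0.003 m and angle between the z axis of gun and the z axis of nipple, either way round below 0.15 rad), for 0.1 s.
At the end, for the whole second after the job is handed in: Coupler snapped on (seat within 3 mm of the nipple head's centre, gun within 0.15 rad of its axis) and pressing on it with over 6 N, pump pushed in over 15 of its 20 mm, fingers still gripping the gun (over 3 N), gun at rest (under 20 mm/s) (all of step 2 and value of joint gun_stroke above 0.015 m and contact force between gun and nipple above 6 N and contact force between the fingers and gun above 3 N and linear speed of gun below 0.02 m/s); the arm keeps its last pose, push and grip.
It fails at once if the other grease gun is moved (3 cm) (distance of needle_gun from where it was at the start of the episode above 0.03 m).
It fails at once if the crank is moved (3 cm) (distance of crank from where it was at the start of the episode above 0.03 m).
It fails at once if the tin is moved (3 cm) (distance of tin from where it was at the start of the episode above 0.03 m).
It fails at once if the hive tool is moved (3 cm) (distance of hive_tool from where it was at the start of the episode above 0.03 m).
It also fails if it takes over 42 s, if anything falls off the work surface, if the arm or the gripper's body presses on something with over 40 N, if the wrist force passes 120 N, or if a joint passes its speed limit or range.

ROBOT

A 7-joint arm with a two-finger parallel gripper is mounted at the origin on the work surface. World frame = base frame: x ahead of the robot, y to its left, z up, the work surface at z = 0. Lengths are in mm, angles in rad, forces in N, time in s.
With the tool pointing down it reaches from about 400 to 875 mm from the base axis. Payload 4.4 kg.
Tool frame: the origin (TCP) lies between the finger pads; the fingertips stand ctrl.tcp_to_tips ahead of it and the grasp point (between the pads) lies 8 mm behind it (ctrl.tcp_to_tips is the distance from the TCP to the fingertips, in mm); z points along the fingers, y is the direction in which the jaws open and shut (so a half turn about z gives the same grasp; the last joint's range is limited). The gripper opens to 85 mm and grips with 20 to 120 N. Pads are 22 mm wide; open, the fingers measure 114 mm over their backs; the gripper's body (76 mm by 85 mm) begins 54 mm behind the grasp point. The pads swing forward as they close: fully open they stand 13 mm farther back than shut.
Start: joints at [-1.287, 0.628, 0.038, 1.517, -0.027, 0.996, -0.02], TCP at [222.739, 610.66, 242.313] pointing down, gripper open.
Joint ranges: [-3.06, 3.06], [-0.37, 2.12], [-1.25, 1.32], [0.18, 2.47], [-1.1, 4.24], [0.23, 1.98], [-2.94, 2.94]. Speed limits (rad/s): [2.57, 2.57, 3.14, 3.14, 3.14, 3.14, 3.14].

INTERFACE

Orientations are given as [roll, pitch, yaw] about the fixed x, y, z axes, in that order (R = Rz(yaw) Ry(pitch) Rx(roll)).
In Python, from cell import ctrl gives the robot as it stands.
- The arm moves only by the tool send_rows, never from a script. Its argument "rows" is a list of rows, each an object of numbers: "x", "y", "z": the shift along the world's x, y, z in cm; "roll": the turn about the world's z in degrees; "claw": the closure, from 0 (fully open) to 1 (shut). A call has 1 to 5 rows; each row is the pose to reach, as a shift and turn from the pose commanded when the call began; what a row does not reach only later rows make up. A row lasts 1/12 s, in which the tool goes at most 41.7 mm and 7.16 degrees, less where a joint would pass 70% of its speed; a pose out of reach is approached as far as the arm can. A call with a gripper value outside its range is refused whole. The fingers move at their own pace and stop on an object; the grip force is fixed at half the most. Time passes only in rows, so rows that repeat a pose let the fingers close. It gives the time, the measured TCP pose, the force and the opening at its end, in the units of the state.
- ctrl.read_state(): the state, without advancing time (a new reading comes with each control period).
- ctrl.get_image(name): name is "scene" or "top"; returns (picture, depth): 400x640x3 uint8, blue, green, red; 400x640 float32, mm along the optical axis (not along the pixel's ray), 0 where there is no reading.
- ctrl.get_calibration(name): a dict with "intrinsics" (3x3 intrinsics, pixels), "T" (4x4, takes a point from camera to world coordinates). Camera axes: x right, y down, z forward; pixel columns grow to the right and rows downward; lengths in mm; the calibration is good to about 2 mm. A picture is of the moment at which its call begins. get_calibration takes no time and is no camera call.
- ctrl.finish_job(): hands the job in, once; it reports no verdict.
Trained networks look in the newest picture that a camera, given by its name, has taken for a name from the list of things; names that differ only in an ending like _2 or _b are one class to them, and where a whole thing is asked for, a point or a joint stands for the part that bears it (a point fixed in the world has none). Each returns a list of dicts, best first, with "confidence" (0 to 1); they miss things now and then, are a little off and sometimes report something else, mostly with a low value. They report only what shows in the picture. A call takes as long as a camera call. They do not tell look-alikes from the thing itself.
- ctrl.recognise(camera, query): "uv" ([column, row] in pixels, amid what is visible of it).
- ctrl.regions_of(camera, query): "region" (400x640 bool, what is visible of it) and "uv" ([column, row] in pixels, amid what is visible of it).
- ctrl.place_of(camera, query): "uv" ([column, row] in pixels: a listed point, or the origin of a listed thing).
The state is a dict: "clock": time; "qpos": joint angles; "qd": joint speeds; "tau": joint torques, N m; "eef_pos": TCP position; "tool_rot": TCP orientation; "force": force on the tool from outside, world axes, zero at the start; "torque": the same for the moment, N m; "width": finger opening in mm.
Only numpy, scipy, OpenCV 4.12 (cv2) and the standard library are available. Lean on these libraries where they do the work, as an engineer would, in place of code of your own. Each camera call takes 0.05 s, during which the arm holds its last target. There are 200 camera calls.

## Working session

There is one attempt and no reset: what is moved stays moved. The work goes in short steps, Python scripts to look and compute and a tool call to move; the robot and the scene stay as the last step left them, time stands still between calls to the robot, and variables do not carry over. Pictures are saved under pics/ and viewed, on a budget of 10 in all, crops included, one or two more only if the job needs it, and the job is handed in when it is done.

Besides the shell and the picture viewer there is one more tool, called after "Emit:" as a command line: name --argument value ..., lists and objects as JSON in quotes. send_rows: Moves the arm, as the interface text tells. Its arguments: {"type":"object","properties":{"rows":{"type":"array"}},"required":["rows"]}

```bash
mkdir -p pics; cat > h.py <<'E'
from cell import ctrl
import numpy as np, cv2
def shot(c):
    im,d=ctrl.get_image(c); k=ctrl.get_calibration(c); return im,d,np.array(k["intrinsics"]),np.array(k["T"])
def w(uv,z,K,T):
    p=np.linalg.inv(K)@np.array([uv[0],uv[1],1.])*z; return (T@np.r_[p,1])[:3]
def proj(P,K,T):
    p=np.linalg.inv(T)@np.r_[P,1]; q=K@p[:3]; return q[:2]/q[2]
def ray(uv,h,K,T):
    o=T[:3,3]; d=w(uv,1000,K,T)-o; return o+d*(h-o[2])/d[2]
E
python3 - <<'E'
from h import *
print(ctrl.read_state(), ctrl.tcp_to_tips)
for c in("scene","top"):
    im,d,K,T=shot(c); cv2.imwrite(f"pics/{c}0.png",im); print(c,K.tolist(),T.round(3).tolist())
    for q in["bridge","nipple","gun","gun_grip","needle_gun","rack","crank","tin","hive_tool"]:
        print(q,[(np.round(r["uv"]).tolist(),round(r["confidence"],2)) for r in ctrl.place_of(c,q)])
E
```

```text
{'clock': 0.0, 'qpos': array([-1.28682023,  0.62932824,  0.03841391,  1.51835789, -0.02701407,
        0.99631205, -0.02000417]), 'qd': array([ 0.00095945, -0.0010882 ,  0.00069539, -0.00133969,  0.0007182 ,
        0.00053015,  0.0013075 ]), 'tau': array([-1.10970907e-04, -5.63406944e+01,  1.22587480e+00, -1.93434620e+01,
        1.09184714e-02,  1.03616720e-02,  6.52603134e-06]), 'eef_pos': array([222.49371061, 610.09333649, 241.40338393]), 'tool_rot': array([-3.13970393e+00, -4.36341063e-06,  2.79182764e+00]), 'force': array([-0.68867947,  0.05007664,  0.61891424]), 'torque': array([ 0.00391891,  0.04342779, -0.04136337]), 'width': 85.38635595903753} 11.0
scene [[431.5278969062929, 0.0, 316.06554339731633], [0.0, 431.5278969062929, 204.01146517973729], [0.0, 0.0, 1.0]] [[0.755, 0.388, -0.528, 1131.277], [0.655, -0.435, 0.617, -813.537], [0.01, -0.812, -0.583, 859.372], [0.0, 0.0, 0.0, 1.0]]
bridge [([377.0, 235.0], 0.58)]
nipple []
gun [([268.0, 233.0], 0.91), ([231.0, 245.0], 0.88)]
gun_grip [([260.0, 235.0], 0.93), ([269.0, 208.0], 0.91), ([230.0, 222.0], 0.74)]
needle_gun [([23
[... 158 characters left out ...]
hive_tool [([346.0, 166.0], 0.86)]
top [[379.62826750888763, 0.0, 322.23124859655826], [0.0, 379.62826750888763, 199.29554192923874], [0.0, 0.0, 1.0]] [[0.024, -0.996, 0.087, 371.55], [-1.0, -0.024, 0.006, -11.269], [-0.004, -0.088, -0.996, 1308.54], [0.0, 0.0, 0.0, 1.0]]
bridge [([290.0, 166.0], 0.89)]
nipple [([410.0, 194.0], 0.6)]
gun [([378.0, 218.0], 0.69), ([266.0, 231.0], 0.61), ([410.0, 234.0], 0.6), ([410.0, 193.0], 0.48)]
gun_grip [([418.0, 235.0], 0.73), ([417.0, 189.0], 0.7), ([380.0, 220.0], 0.58)]
needle_gun [([438.0, 199.0], 0.74)]
rack [([415.0, 197.0], 0.91), ([417.0, 146.0], 0.9)]
crank [([356.0, 239.0], 0.64)]
tin [([262.0, 230.0], 0.65)]
hive_tool [([212.0, 258.0], 0.74)]
```

View pics/scene0.png

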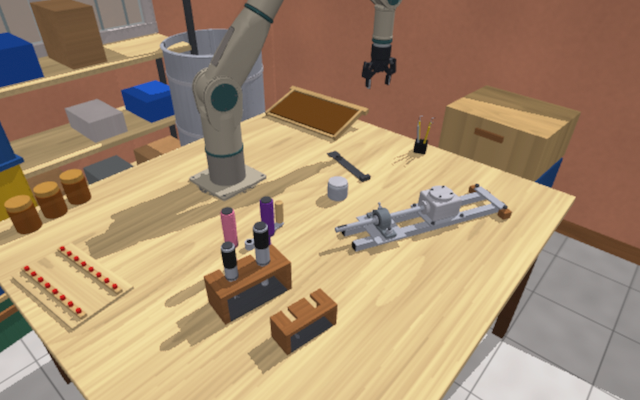

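View pics/top0.png

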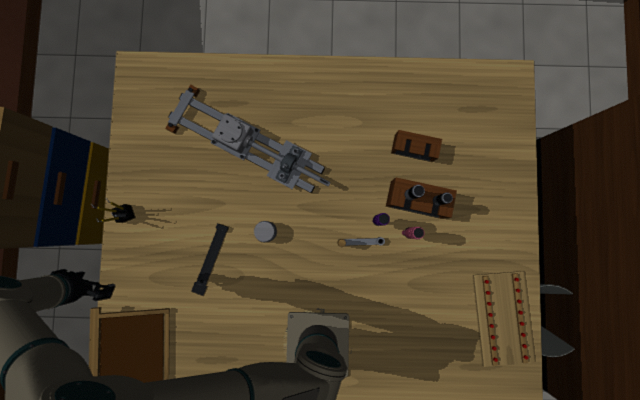

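```bash
python3 - <<'E'
from h import *
im,d,K,T=shot("top"); np.savez("top0.npz",im=im,d=d)
ims,ds,Ks,Ts=shot("scene")
a=cv2.resize(im[130:220,240:460],None,fx=3.4,fy=3.4,interpolation=cv2.INTER_CUBIC)
b=cv2.resize(ims[185:325,195:355],None,fx=3,fy=3,interpolation=cv2.INTER_CUBIC)
c=cv2.resize(ims[180:260,330:450],None,fx=2.2,fy=2.2,interpolation=cv2.INTER_CUBIC)
H=a.shape[0]; S=np.zeros((560-0,800,3),np.uint8)
a=a[:, :748]; S[:H,:a.shape[1]]=a
b=cv2.resize(b,None,fx=.6,fy=.6); S[H:H+252,:288]=b[:252]; S[H:H+176,300:564]=c
cv2.imwrite("pics/crop1.png",S)
def pts(dd,K,T):
    v,u=np.mgrid[:400,:640]; P=np.stack([(u-K[0,2])/K[0,0]*dd,(v-K[1,2])/K[1,1]*dd,dd,np.ones_like(dd)],-1)@T.T
    return P[...,:3]
P=pts(d,K,T)
for uv in[(417,191),(446,199)]:
    R=P[uv[1]-14:uv[1]+15,uv[0]-14:uv[0]+15].reshape(-1,3); h=R[:,2].max(); m=R[R[:,2]>np.percentile(R[:,2],96)-3]; R2=R[R[:,2]>h-6]
    print(uv,h,R2.mean(0).round(1),R2.min(0).round(1),R2.max(0).round(1),len(R2))
for c,KK,TT in(("top",K,T),("scene",Ks,Ts)):
  for q in("rack","bridge","nipple","gun","needle_gun","gun_grip","coupler_seat","crank"):
    for r in ctrl.regions_of(c,q):
        Q=(P if c=="top" else pts(ds,Ks,Ts))[r["region"]]
        s=""
        if q in("rack","bridge","crank"): s=cv2.minAreaRect(Q[Q[:,2]>(80 if q=="rack" else 5)][:,:2].astype(np.float32))
        print(c,q,np.round(r["uv"]),round(r["confidence"],2),len(Q),np.median(Q,0).round(1),Q[:,2].max().round(),s)
# nipple area, top: highest points near bearing
R=P[140:185,265:320].reshape(-1,3); m=R[:,2]>85
print(R[m].round(0)[np.argsort(-R[m][:,2])][:30].tolist())
E
```

```text
(417, 191) 1308.5399852721296 [ 371.5  -11.3 1308.5] [ 371.5  -11.3 1308.5] [ 371.5  -11.3 1308.5] 4
(446, 199) 1308.5399852721296 [ 371.5  -11.3 1308.5] [ 371.5  -11.3 1308.5] [ 371.5  -11.3 1308.5] 4
top rack [418. 143.] 0.74 1144 [ 668.5 -313.3   67.2] 1309.0 ((371.5497741699219, -11.269157409667969), (0.0, 0.0), 0.0)
top rack [416. 200.] 0.69 1630 [ 483.4 -321.3   92.8] 1309.0 ((476.3613586425781, -218.4160614013672), (147.19644165039062, 440.3572082519531), 8.355337142944336)
top gun [413. 191.] 0.73 237 [ 495.9 -277.3  205. ] 1309.0 
top gun [414. 235.] 0.5 213 [ 377.2 -278.8  192.9] 1309.0 
top gun [361. 243.] 0.47 338 [ 345.3 -143.    13.7] 98.0 
top needle_gun [440. 198.] 0.55 175 [ 480.2 -363.7  189.6] 203.0 
top gun_grip [417. 191.] 0.73 214 [ 495.8 -276.1  207.8] 1309.0 
top gun_grip [382. 219.] 0.6 171 [ 415.4 -180.8  194.9] 1309.0 
top gun_grip [414. 233.] 0.52 248 [ 376.8 -280.1  188. ] 1309.0 
top crank [362. 241.] 0.73 299 [ 345.7 -142.3   14.4] 98.0 ((345.836181640625, -136.9354248046875), (23.669286727905273, 157.9752655029297), 3.4142136573791504)
scene rack [304.
[... 1030 characters left out ...]
64445304870605)
[[372.0, -11.0, 1309.0], [372.0, -11.0, 1309.0], [372.0, -11.0, 1309.0], [372.0, -11.0, 1309.0], [372.0, -11.0, 1309.0], [372.0, -11.0, 1309.0], [372.0, -11.0, 1309.0], [372.0, -11.0, 1309.0], [372.0, -11.0, 1309.0], [372.0, -11.0, 1309.0], [578.0, 121.0, 106.0], [582.0, 121.0, 102.0], [582.0, 124.0, 100.0], [579.0, 124.0, 100.0], [590.0, 103.0, 94.0], [607.0, 116.0, 94.0], [587.0, 119.0, 93.0], [603.0, 113.0, 93.0], [600.0, 116.0, 93.0], [584.0, 119.0, 92.0], [591.0, 113.0, 92.0], [594.0, 103.0, 92.0], [614.0, 120.0, 92.0], [594.0, 100.0, 91.0], [600.0, 126.0, 91.0], [614.0, 117.0, 91.0], [584.0, 113.0, 91.0], [604.0, 107.0, 91.0], [587.0, 122.0, 91.0], [594.0, 123.0, 90.0]]
```

View pics/crop1.png

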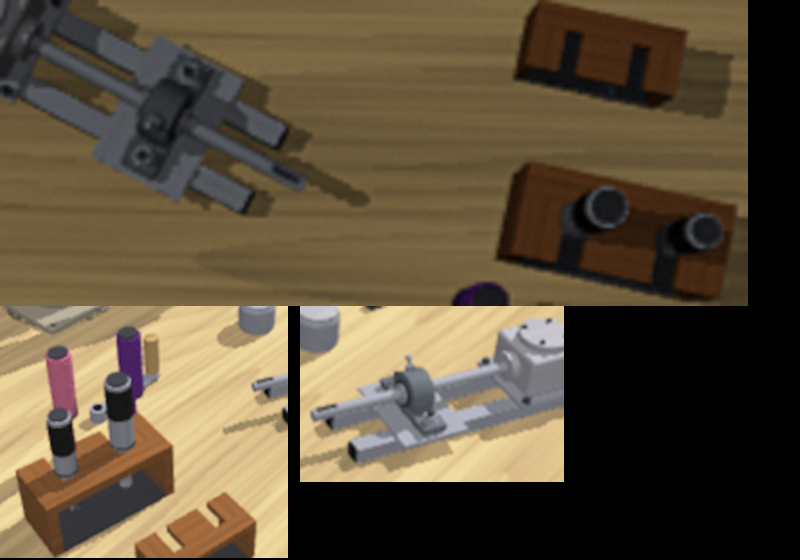

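```bash
python3 - <<'E'
from h import *
print(ctrl.read_state()["clock"])
im,d,K,T=shot("top"); ims,ds,Ks,Ts=shot("scene")
def pts(dd,K,T):
    v,u=np.mgrid[:400,:640]; P=np.stack([(u-K[0,2])/K[0,0]*dd,(v-K[1,2])/K[1,1]*dd,dd,np.ones_like(dd)],-1)@T.T
    P=P[...,:3]; P[dd<=0]=-999; return P
P=pts(d,K,T);Q=pts(ds,Ks,Ts)
for uv in[(417,191),(446,199)]:
    R=P[uv[1]-14:uv[1]+15,uv[0]-14:uv[0]+15].reshape(-1,3); h=np.median(np.sort(R[:,2])[-40:])
    m=R[(abs(R[:,2]-h)<6)]; print(uv,h,len(m),m.mean(0),cv2.minEnclosingCircle(m[:,:2].astype(np.float32)))
for nm,A in(("top",P),("scene",Q)):
    R=A.reshape(-1,3); m=R[(abs(R[:,2]-94)<5)&(abs(R[:,0]-490)<110)&(abs(R[:,1]+320)<140)]
    print(nm,"rack",len(m),cv2.minAreaRect(m[:,:2].astype(np.float32)))
    m=R[(abs(R[:,2]-105)<4)&(R[:,1]>150)&(R[:,1]<420)&(R[:,0]>550)]; print("housing",len(m),m.mean(0))
    m=R[(R[:,2]>96)&(R[:,2]<112)&(abs(R[:,0]-585)<30)&(abs(R[:,1]-115)<30)]; print(m.round(1).tolist())
    m=R[(abs(R[:,2]-np.median(R[(abs(R[:,0]-590)<200)&(R[:,2]>15)&(R[:,2]<60)&(R[:,1]>-50)&(R[:,1]<450)][:,2]))<8)&(R[:,0]>480)&(R[:,1]>-50)&(R[:,1]<480)]
    print("tubes",len(m),cv2.minAreaRect(m[:,:2].astype(np.float32)),np.linalg.svd(m[:,:2]-m[:,:2].mean(0),full_matrices=False)[2][0])
f=lambda I,u,v:cv2.resize(I[v-20:v+20,u-20:u+20],(400,400),interpolation=cv2.INTER_CUBIC)
cv2.imwrite("pics/nip.png",np.hstack([f(im,286,166),f(ims,380,206)]))
E
```

```text
1.9
(417, 191) 214.0211333998343 103 [ 499.9454854  -283.66355407  212.06602318] ((500.0032043457031, -284.11151123046875), 17.36722183227539)
(446, 199) 198.71564344927197 74 [ 483.01998636 -371.89217294  197.1787991 ] ((481.9586181640625, -372.33258056640625), 15.882108688354492)
top rack 1173 ((458.4676208496094, -322.7416076660156), (201.6090850830078, 161.34390258789062), 79.14492797851562)
housing 383 [693.55458578 299.70979094 104.85073145]
[[581.9, 124.2, 102.5], [581.9, 120.9, 102.9], [578.4, 124.0, 103.6], [578.2, 120.6, 105.1]]
tubes 2238 ((680.6326904296875, 256.85260009765625), (557.0997314453125, 142.6085205078125), 61.11599349975586) [-0.48372279 -0.87522127]
scene rack 1688 ((467.52154541015625, -307.1171569824219), (232.9876708984375, 156.20419311523438), 78.01106262207031)
housing 191 [698.19206387 297.51181225 102.96545498]
[[581.5, 122.0, 103.0], [581.3, 117.2, 101.7], [580.7, 124.1, 97.8], [587.2, 118.9, 103.6], [580.8, 118.7, 97.0], [583.9, 119.2, 98.2], [587.5, 119.0, 100.0], [586.1, 116.3, 97.1]]
tubes 1475 ((688.0029907226562, 255.16055297851562), (558.7918090820312, 142.51602172851562), 60.4766731262207) [-0.46764818 -0.88391469]
```

View pics/nip.png

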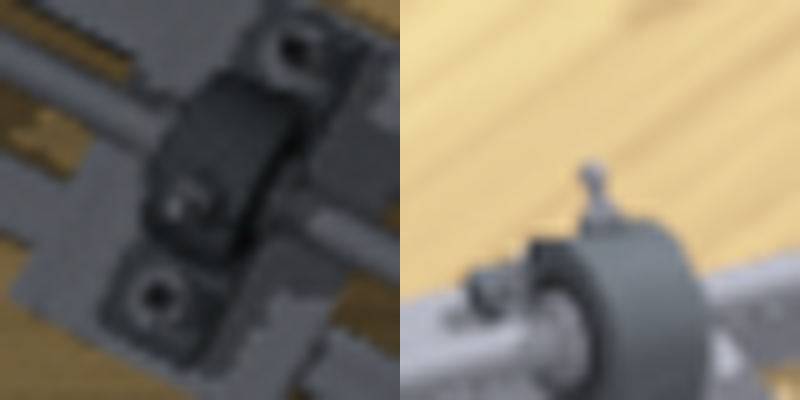

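```bash
cat >> h.py <<'E'
def tri(uvt,uvs):
    A=[];b=[]
    for c,uv in(("top",uvt),("scene",uvs)):
        k=ctrl.get_calibration(c);K=np.array(k["intrinsics"]);T=np.array(k["T"])
        o=T[:3,3];e=w(uv,1000,K,T)-o;e/=np.linalg.norm(e);M=np.eye(3)-np.outer(e,e);A.append(M);b.append(M@o)
    X=np.linalg.solve(A[0]+A[1],b[0]+b[1]); return X,[np.linalg.norm(M@X-v) for M,v in zip(A,b)]
E
python3 - <<'E'
from h import *
print(tri((284.0,165.8),(378.9,202.7)))
for c,u in(("top",(284,165.8)),("scene",(378.9,202.7))):
    k=ctrl.get_calibration(c);print(ray(u,101,np.array(k["intrinsics"]),np.array(k["T"])))
E
```

```text
(array([582.48337295, 120.89098257, 101.51788524]), [np.float64(0.3462691306145181), np.float64(0.3462691306145397)])
[582.85092302 121.1674669  101.        ]
[581.89386105 121.2315038  101.        ]
```

Emit:
send_rows --rows '[{"x":4,"y":-4,"z":4,"roll":7},{"x":8,"y":-8,"z":6,"roll":9},{"x":11,"y":-12,"z":8,"roll":9},{"x":14,"y":-16,"z":8,"roll":9},{"x":17,"y":-20,"z":8,"roll":9}]'

```text
$.rows[0]: bad value
```

Emit:
send_rows --rows '[{"x":4,"y":-4,"z":4,"roll":5,"claw":0},{"x":8,"y":-8,"z":6,"roll":9,"claw":0},{"x":11,"y":-12,"z":6,"roll":9,"claw":0},{"x":14,"y":-16,"z":6,"roll":9,"claw":0},{"x":17,"y":-20,"z":6,"roll":9,"claw":0}]'

```text
clock: 2.42
eef_pos: [352.9, 462.5, 299.7]
tool_rot: [3.14, 0.001, 2.949]
force: [1.0, -0.3, 0.2]
width: 85.3
```

Emit:
send_rows --rows '[{"x":3,"y":-3,"z":0,"roll":0,"claw":0},{"x":6,"y":-6,"z":0,"roll":0,"claw":0},{"x":9,"y":-9,"z":0,"roll":0,"claw":0},{"x":12,"y":-12,"z":0,"roll":0,"claw":0},{"x":14,"y":-16,"z":0,"roll":0,"claw":0}]'

```text
clock: 2.83
eef_pos: [491.4, 308.1, 298.7]
tool_rot: [3.14, 0.002, 2.949]
force: [1.5, 0.3, 0.7]
width: 85.3
```

Emit:
send_rows --rows '[{"x":0,"y":-4,"z":0,"roll":0,"claw":0},{"x":0,"y":-8,"z":0,"roll":0,"claw":0},{"x":0,"y":-12,"z":0,"roll":0,"claw":0},{"x":0,"y":-16,"z":0,"roll":0,"claw":0},{"x":0,"y":-20,"z":0,"roll":0,"claw":0}]'

```text
clock: 3.25
eef_pos: [488.6, 106.9, 298.8]
tool_rot: [3.141, 0.0, 2.949]
force: [0.2, -0.3, 0.7]
width: 85.3
```

Emit:
send_rows --rows '[{"x":0,"y":-4,"z":0,"roll":0,"claw":0},{"x":0,"y":-8,"z":0,"roll":0,"claw":0},{"x":0,"y":-12,"z":0,"roll":0,"claw":0},{"x":0,"y":-16,"z":0,"roll":0,"claw":0},{"x":0,"y":-20,"z":0,"roll":0,"claw":0}]'

```text
clock: 3.67
eef_pos: [488.6, -93.0, 298.9]
tool_rot: [3.141, 0.001, 2.949]
force: [0.9, 0.5, -0.3]
width: 85.5
```

Emit:
send_rows --rows '[{"x":0.5,"y":-4,"z":0,"roll":0,"claw":0},{"x":1.1,"y":-8,"z":0,"roll":0,"claw":0},{"x":1.1,"y":-12,"z":0,"roll":0,"claw":0},{"x":1.1,"y":-16,"z":0,"roll":0,"claw":0},{"x":1.1,"y":-19.1,"z":0,"roll":0,"claw":0}]'

```text
clock: 4.08
eef_pos: [499.1, -286.1, 298.8]
tool_rot: [-3.14, 0.001, 2.946]
force: [1.1, 0.7, 0.2]
width: 85.4
```

Emit:
send_rows --rows '[{"x":0,"y":0,"z":0,"roll":0,"claw":0},{"x":0,"y":0,"z":0,"roll":0,"claw":0}]'

```text
clock: 4.25
eef_pos: [499.0, -284.5, 298.3]
tool_rot: [-3.141, -0.0, 2.944]
force: [-0.9, 0.2, 0.5]
width: 85.5
```

Emit:
send_rows --rows '[{"x":0.1,"y":0,"z":-3,"roll":0,"claw":0},{"x":0.1,"y":0,"z":-6,"roll":0,"claw":0},{"x":0.1,"y":0,"z":-9,"roll":0,"claw":0},{"x":0.1,"y":0,"z":-11.5,"roll":0,"claw":0},{"x":0.1,"y":0,"z":-12.6,"roll":0,"claw":0}]'

```text
clock: 4.67
eef_pos: [499.6, -279.0, 169.6]
tool_rot: [3.139, -0.005, 2.951]
force: [-0.5, -0.0, -0.1]
width: 85.4
```

Emit:
send_rows --rows '[{"x":0,"y":0,"z":0,"roll":0,"claw":0.3},{"x":0,"y":0,"z":0,"roll":0,"claw":0.5},{"x":0,"y":0,"z":0,"roll":0,"claw":1},{"x":0,"y":0,"z":0,"roll":0,"claw":1},{"x":0,"y":0,"z":0,"roll":0,"claw":1}]'

```text
clock: 5.08
eef_pos: [501.9, -283.3, 174.6]
tool_rot: [-3.14, 0.004, 2.949]
force: [0.3, -1.4, 5.1]
width: 35.0
```

Emit:
send_rows --rows '[{"x":0,"y":0,"z":0,"roll":0,"claw":1},{"x":0,"y":0,"z":0,"roll":0,"claw":1},{"x":0,"y":0,"z":0,"roll":0,"claw":1},{"x":0,"y":0,"z":0,"roll":0,"claw":1}]'

```text
clock: 5.42
eef_pos: [502.0, -283.3, 174.6]
tool_rot: [-3.14, 0.004, 2.948]
force: [0.0, -1.4, 6.8]
width: 34.7
```

Emit:
send_rows --rows '[{"x":0,"y":0,"z":1.5,"roll":0,"claw":1},{"x":0,"y":0,"z":4,"roll":0,"claw":1},{"x":0,"y":0,"z":7,"roll":0,"claw":1},{"x":0,"y":0,"z":10,"roll":0,"claw":1},{"x":0,"y":0,"z":11,"roll":0,"claw":1}]'

```text
clock: 5.83
eef_pos: [502.4, -283.1, 286.8]
tool_rot: [-3.14, 0.006, 2.949]
force: [0.5, -0.9, -3.1]
width: 34.9
```

Emit:
send_rows --rows '[{"x":0,"y":0,"z":0,"roll":0,"claw":1},{"x":2.0,"y":-0.4,"z":0,"roll":0,"claw":1},{"x":4,"y":-0.8,"z":0,"roll":0,"claw":1},{"x":6.4,"y":-1.3,"z":0,"roll":0,"claw":1},{"x":6.4,"y":-1.3,"z":0,"roll":0,"claw":1}]'

```text
clock: 6.25
eef_pos: [568.6, -294.1, 279.5]
tool_rot: [3.14, 0.001, 2.952]
force: [1.5, 0.1, -3.0]
width: 34.8
```

```bash
python3 - <<'E'
from h import *
im,d,K,T=shot("top"); ims,ds,Ks,Ts=shot("scene")
cv2.imwrite("pics/lift.png",np.hstack([cv2.resize(im[120:240,360:480],(400,400)),cv2.resize(ims[160:320,200:360],(400,400))]))
print(ctrl.read_state())
E
```

```text
{'clock': 6.35, 'qpos': array([ 0.34114701,  0.57980063,  0.16028475,  1.51037256, -0.10013705,
        1.06462101,  1.90363077]), 'qd': array([ 0.00837975, -0.02545921,  0.01564743,  0.03260166,  0.00813422,
        0.00984716, -0.00101711]), 'tau': array([-5.80990054e-01, -5.62153137e+01,  2.43704259e+00, -2.23114175e+01,
       -1.07381742e-01, -2.23423191e-01, -8.21763620e-03]), 'eef_pos': array([ 564.09493239, -294.16150721,  279.46413043]), 'tool_rot': array([ 3.14015283, -0.0049466 ,  2.94972279]), 'force': array([-2.37984414,  0.06659989, -3.72823729]), 'torque': array([0.04194989, 0.08651486, 0.01436329]), 'width': 34.63759367251323}
```

View pics/lift.png

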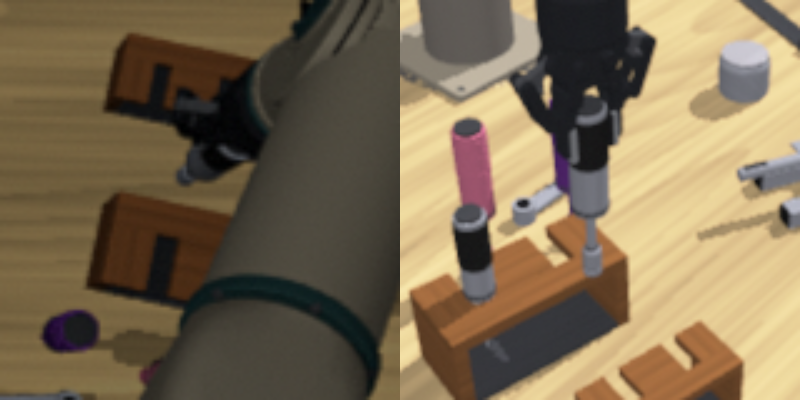

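Emit:
send_rows --rows '[{"x":0,"y":0,"z":-2.5,"roll":0,"claw":1},{"x":0,"y":0,"z":-5.3,"roll":0,"claw":1},{"x":0,"y":0,"z":-5.3,"roll":0,"claw":1}]'

```text
clock: 6.6
eef_pos: [559.7, -292.8, 223.1]
tool_rot: [3.138, -0.013, 2.948]
force: [-1.9, 0.7, -4.5]
width: 34.9
```

Emit:
send_rows --rows '[{"x":-0.5,"y":0.1,"z":0,"roll":0,"claw":1},{"x":-1.0,"y":0.2,"z":0,"roll":0,"claw":1},{"x":-1.5,"y":0.3,"z":0,"roll":0,"claw":1},{"x":-2.0,"y":0.4,"z":0,"roll":0,"claw":1},{"x":-2.5,"y":0.5,"z":0,"roll":0,"claw":1}]'

```text
clock: 7.02
eef_pos: [541.2, -290.9, 231.6]
tool_rot: [-3.14, 0.006, 2.949]
force: [4.3, -0.6, -2.3]
width: 34.7
```

Emit:
send_rows --rows '[{"x":-0.7,"y":0.13,"z":0,"roll":0,"claw":1},{"x":-1.4,"y":0.27,"z":-0.1,"roll":0,"claw":1},{"x":-2.1,"y":0.4,"z":-0.2,"roll":0,"claw":1},{"x":-2.8,"y":0.54,"z":-0.4,"roll":0,"claw":1},{"x":-2.8,"y":0.54,"z":-0.4,"roll":0,"claw":1}]'

```text
clock: 7.43
eef_pos: [509.8, -284.5, 225.4]
tool_rot: [3.141, -0.002, 2.948]
force: [2.5, -0.9, -1.6]
width: 34.5
```

```bash
python3 - <<'E'
from h import *
im,d,K,T=shot("top"); ims,ds,Ks,Ts=shot("scene")
cv2.imwrite("pics/t1.png",np.hstack([cv2.resize(im[130:210,370:450],(400,400)),cv2.resize(ims[190:290,230:330],(400,400))]))
s=ctrl.read_state();print(s["clock"],s["eef_pos"],s["force"],s["torque"],s["tool_rot"])
E
```

```text
7.5333 [ 510.66476147 -284.52013013  225.32853489] [ 1.82965163  0.21959455 -1.3153787 ] [-0.23794771 -0.44926794  0.03743693] [ 3.14115477e+00 -2.24550018e-03  2.94852808e+00]
```

View pics/t1.png

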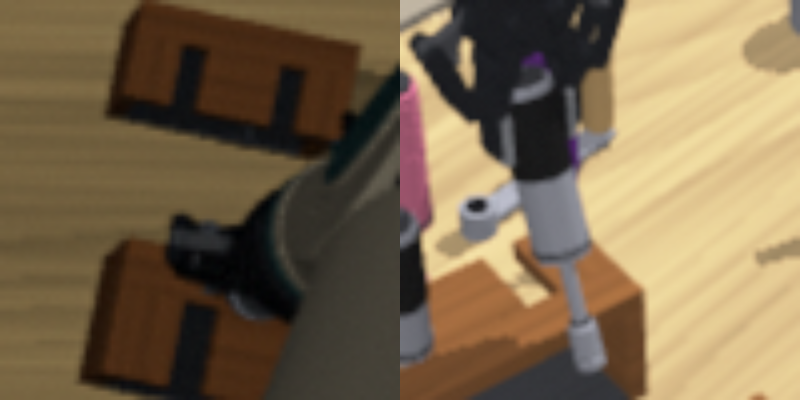

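Emit:
send_rows --rows '[{"x":-0.8,"y":0.15,"z":-0.2,"roll":0,"claw":1},{"x":-1.5,"y":0.3,"z":-0.5,"roll":0,"claw":1},{"x":-2.3,"y":0.45,"z":-0.9,"roll":0,"claw":1},{"x":-3.0,"y":0.6,"z":-1.2,"roll":0,"claw":1},{"x":-3.0,"y":0.6,"z":-1.2,"roll":0,"claw":1}]'

```text
clock: 7.95
eef_pos: [479.7, -278.3, 213.0]
tool_rot: [3.141, -0.003, 2.948]
force: [1.9, -0.7, -0.9]
width: 34.5
```

```bash
python3 - <<'E'
from h import *
ims,ds,Ks,Ts=shot("scene")
cv2.imwrite("pics/t2.png",cv2.resize(ims[180:290,220:330],(660,660),interpolation=cv2.INTER_CUBIC))
s=ctrl.read_state();print(s["clock"],s["eef_pos"],s["force"],s["torque"],s["tool_rot"])
p=s["eef_pos"]+[0,0,8]
r=np.array([.981,-.194,0]); v=p-[491,-328,95]; a=45-v@r; R=np.hypot(a,v[2]); print(R,np.degrees(np.arctan2(a,v[2])+np.arcsin(9.5/R)))
for th in(20,25,30,35):
    t=np.radians(th);u=-r*np.sin(t)+np.array([0,0,np.cos(t)])
    print(th,[proj(p-u*L,Ks,Ts).round(1).tolist() for L in(85,168)], [((proj(p-u*L,Ks,Ts)-[220,180])*6).round().tolist() for L in(85,168)])
E
```

```text
8.0 [ 480.22414336 -278.42865017  213.23772965] [ 1.25165652 -0.29343656 -1.75649827] [-0.16262688 -0.46022597 -0.05897333] [ 3.14101846e+00 -2.68119110e-03  2.94827802e+00]
142.0754523293149 31.14539138170875
20 [[263.9, 248.7], [271.7, 277.6]] [[263.0, 412.0], [310.0, 585.0]]
25 [[265.3, 249.3], [274.6, 279.1]] [[272.0, 416.0], [327.0, 594.0]]
30 [[266.7, 249.7], [277.3, 280.1]] [[280.0, 418.0], [344.0, 601.0]]
35 [[268.0, 249.8], [280.0, 280.8]] [[288.0, 419.0], [360.0, 605.0]]
```

View pics/t2.png

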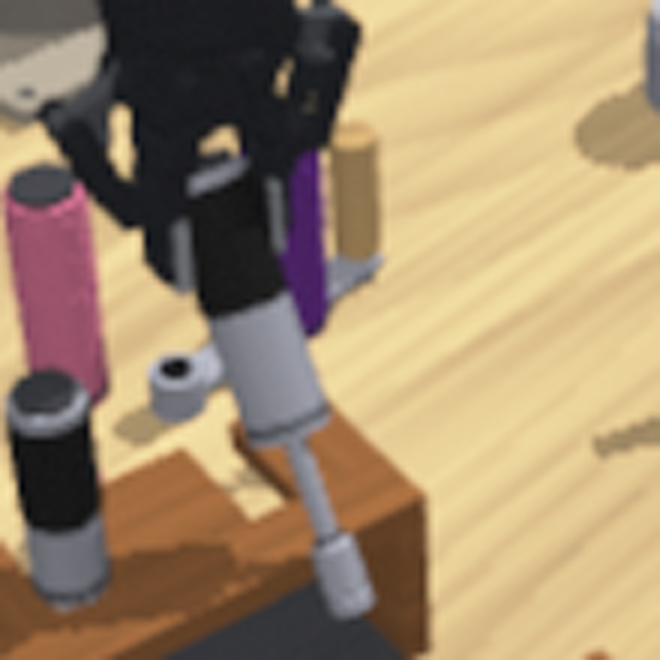

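Emit:
send_rows --rows '[{"x":0.7,"y":-0.1,"z":0.8,"roll":0,"claw":1},{"x":1.4,"y":0.1,"z":3,"roll":0,"claw":1},{"x":1.4,"y":1,"z":6,"roll":0,"claw":1},{"x":1.4,"y":3,"z":9,"roll":-4,"claw":1},{"x":1.4,"y":6,"z":11,"roll":-8,"claw":1}]'

```text
clock: 8.42
eef_pos: [493.9, -221.2, 325.0]
tool_rot: [-3.139, -0.002, 2.801]
force: [1.6, -0.8, -3.1]
width: 35.0
```

Emit:
send_rows --rows '[{"x":0,"y":3.5,"z":0,"roll":-3,"claw":1},{"x":0,"y":7,"z":0,"roll":-6,"claw":1},{"x":0,"y":10.5,"z":0,"roll":-10,"claw":1},{"x":0,"y":14,"z":0,"roll":-10,"claw":1},{"x":0,"y":17.5,"z":0,"roll":-10,"claw":1}]'

```text
clock: 8.83
eef_pos: [493.0, -42.3, 322.6]
tool_rot: [-3.138, -0.005, 2.634]
force: [0.9, 0.2, -3.9]
width: 34.7
```

Emit:
send_rows --rows '[{"x":0,"y":3.5,"z":0,"roll":0,"claw":1},{"x":0,"y":7,"z":0,"roll":0,"claw":1},{"x":0,"y":10.5,"z":0,"roll":0,"claw":1},{"x":0,"y":14,"z":0,"roll":0,"claw":1},{"x":0,"y":17,"z":0,"roll":0,"claw":1}]'

```text
clock: 9.25
eef_pos: [493.2, 128.1, 322.5]
tool_rot: [-3.138, -0.005, 2.636]
force: [-0.1, 0.1, -3.9]
width: 34.5
```

Emit:
send_rows --rows '[{"x":0,"y":2,"z":0,"roll":0,"claw":1},{"x":0,"y":3.2,"z":0,"roll":0,"claw":1},{"x":0,"y":4,"z":0,"roll":0,"claw":1},{"x":0,"y":4.3,"z":0,"roll":0,"claw":1},{"x":0,"y":4.3,"z":0,"roll":0,"claw":1}]'

```text
clock: 9.67
eef_pos: [495.5, 168.3, 323.2]
tool_rot: [-3.14, -0.001, 2.634]
force: [-0.1, 0.0, -3.8]
width: 34.8
```

Emit:
send_rows --rows '[{"x":0,"y":0,"z":-1.5,"roll":0,"claw":1},{"x":0,"y":0,"z":-3,"roll":0,"claw":1},{"x":0,"y":0,"z":-4.5,"roll":0,"claw":1},{"x":0,"y":0,"z":-5.7,"roll":0,"claw":1},{"x":0,"y":0,"z":-5.7,"roll":0,"claw":1}]'

```text
clock: 10.08
eef_pos: [494.3, 166.4, 264.4]
tool_rot: [-3.136, -0.003, 2.632]
force: [-0.3, -1.1, -4.4]
width: 34.9
```

Emit:
send_rows --rows '[{"x":0,"y":0,"z":0,"roll":0,"claw":1},{"x":0,"y":0,"z":0,"roll":0,"claw":1}]'

```text
clock: 10.25
eef_pos: [496.5, 168.2, 267.4]
tool_rot: [3.141, 0.001, 2.633]
force: [0.9, 0.6, -3.6]
width: 34.5
```

```bash
cat > view.py <<'E'
from h import *
import sys
im,d,K,T=shot("top"); ims,ds,Ks,Ts=shot("scene")
s=ctrl.read_state();print(s["clock"],s["eef_pos"],s["force"],s["torque"],s["tool_rot"])
p=s["eef_pos"]+[0,0,8]; y=s["tool_rot"][2]; l=np.array([np.cos(y),np.sin(y),0])
print("top/scene crop origin (255,135)x5 ; (315,135)x5")
for th in(26,29,32,35):
    t=np.radians(th);u=l*np.sin(t)+np.array([0,0,np.cos(t)])
    print(th,"mouth",(p-u*167.6).round(1),[((proj(p-u*L,K,T)-[255,135])*5).round().tolist() for L in(83,167.6)],[((proj(p-u*L,Ks,Ts)-[315,135])*5).round().tolist() for L in(83,167.6)])
cv2.imwrite(sys.argv[1],np.hstack([cv2.resize(I[135:235,c:c+80],(400,500),interpolation=cv2.INTER_CUBIC) for I,c in((im,255),(ims,315))]))
E
python3 view.py pics/n1.png
```

```text
10.35 [496.55890451 168.89665679 267.59826411] [ 0.03328403 -0.04943935 -2.88844398] [0.11935689 0.10020953 0.05025826] [3.14029752e+00 1.31175603e-03 2.63389164e+00]
top/scene crop origin (255,135)x5 ; (315,135)x5
26 mouth [560.8 133.2 125. ] [[73.0, 214.0], [121.0, 182.0]] [[289.0, 147.0], [305.0, 285.0]]
29 mouth [567.6 129.4 129. ] [[76.0, 208.0], [126.0, 170.0]] [[292.0, 147.0], [312.0, 286.0]]
32 mouth [574.2 125.7 133.5] [[79.0, 202.0], [132.0, 158.0]] [[296.0, 147.0], [318.0, 286.0]]
35 mouth [580.6 122.2 138.3] [[82.0, 196.0], [137.0, 147.0]] [[299.0, 147.0], [324.0, 286.0]]
```

View pics/n1.png

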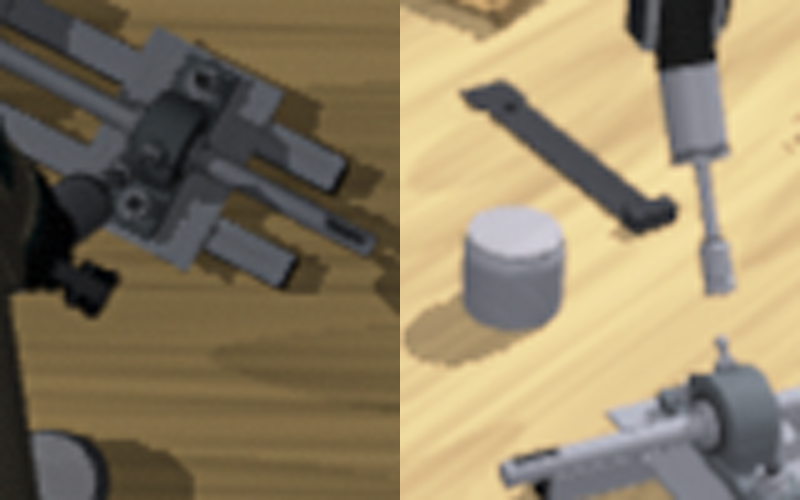

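```bash
cat > fit.py <<'E'
from h import *
from scipy.optimize import least_squares
s=ctrl.read_state(); p=s["eef_pos"]+[0,0,8]; y=s["tool_rot"][2]; l=np.array([np.cos(y),np.sin(y),0]); j=np.array([-l[1],l[0],0])
for c in("top","scene"):
    im,d,K,T=shot(c)
    v,u=np.mgrid[:400,:640]; P=(np.stack([(u-K[0,2])/K[0,0]*d,(v-K[1,2])/K[1,1]*d,d,np.ones_like(d)],-1)@T.T)[...,:3][d>0]
    Q=P-p; A=np.stack([Q@l,Q@j,Q[:,2]],1)
    t=np.radians(30);ax=np.array([np.sin(t),0,np.cos(t)]);n=np.array([np.cos(t),0,-np.sin(t)])
    h=A@ax; m=(h<-15)&(h>-180)&(np.hypot(A@n,A[:,1])<32)&(P[:,2]>108)
    B=A[m];h=h[m]; barrel=B[(h>-86)]; coup=B[(h<-140)]; tube=B[(h<-92)&(h>-132)]
    print(c,len(barrel),len(tube),len(coup))
    def res(q):
        r=[]
        for S,R in((barrel,18),(tube,4.8),(coup,9.5)):
            if len(S)<4: continue
            a=np.array([np.sin(q[0]),q[3],np.cos(q[0])]);a/=np.linalg.norm(a)
            D=S-np.array([q[1],q[2],0]);r.append(np.linalg.norm(D-np.outer(D@a,a),axis=1)-R)
        return np.concatenate(r)
    f=least_squares(res,[t,0,0,0],loss="soft_l1",f_scale=2); print("tilt",np.degrees(f.x[0]),"off l,j",f.x[1:3],"side tilt",np.degrees(f.x[3]),"rms",np.sqrt(np.mean(f.fun**2)))
    a=np.array([np.sin(f.x[0]),f.x[3],np.cos(f.x[0])]); M=np.array([f.x[1],f.x[2],0])-156.4*a; print("seat world",p+M[0]*l+M[1]*j+[0,0,M[2]])
    print("coup tip h",np.percentile(h,[0,2]))
E
python3 fit.py
```

```text
top 121 9 31
tilt 30.071705481272225 off l,j [-2.5696815  -0.34031025] side tilt 0.10882040905482582 rms 0.8962229681997481
seat world [567.59860237 130.1034813  140.24986405]
coup tip h [-167.99101783 -163.06016085]
scene 310 42 67
tilt 30.075656162767697 off l,j [-2.61408252 -2.3812487 ] side tilt 0.09637136394740756 rms 2.349693629260554
seat world [568.62127913 131.8311657  140.25526814]
coup tip h [-172.37400743 -168.46102756]
```

Emit:
send_rows --rows '[{"x":0.1,"y":-0.1,"z":-0.6,"roll":0,"claw":1},{"x":0.3,"y":-0.25,"z":-1.2,"roll":0,"claw":1},{"x":0.56,"y":-0.5,"z":-2.2,"roll":0,"claw":1},{"x":0.56,"y":-0.5,"z":-2.2,"roll":0,"claw":1},{"x":0.56,"y":-0.5,"z":-2.2,"roll":0,"claw":1}]'

```text
clock: 10.87
eef_pos: [500.9, 163.6, 243.5]
tool_rot: [-3.14, -0.001, 2.634]
force: [-0.2, -0.2, -2.3]
width: 34.7
```

```bash
python3 fit.py; python3 - <<'E'
from h import *
im,d,K,T=shot("top"); ims,ds,Ks,Ts=shot("scene")
print(ctrl.read_state())
cv2.imwrite("pics/n2.png",np.hstack([cv2.resize(I[r:r+40,c:c+40],(400,400),interpolation=cv2.INTER_CUBIC) for I,r,c in((im,146,266),(ims,170,360))]))
E
```

```text
top 105 8 24
tilt 29.988226939342525 off l,j [-2.65410244 -0.57123686] side tilt -0.24976792514062393 rms 0.826771789171504
seat world [571.52690825 124.23585127 116.01046878]
coup tip h [-167.87939618 -164.88161031]
scene 300 42 62
tilt 30.069464502271252 off l,j [-3.1420895  -2.58812228] side tilt 0.09705483194538628 rms 2.2888501844710754
seat world [573.56171627 126.49524991 116.12144233]
coup tip h [-171.18964872 -166.25599873]
{'clock': 11.0667, 'qpos': array([-0.45140492,  0.45244652,  0.11746846,  1.85710928, -0.06928421,
        0.83554803,  0.76488179]), 'qd': array([-0.00200087, -0.00432443, -0.00029436, -0.00047978,  0.0001106 ,
        0.00166108,  0.00081338]), 'tau': array([ 6.49411697e-02, -4.59889483e+01,  1.81161225e+00, -1.80775881e+01,
        7.77219306e-02, -7.52191572e-02, -3.52613733e-04]), 'eef_pos': array([501.56842167, 164.39074607, 244.76394617]), 'tool_rot': array([3.14122210e+00, 1.78727882e-04, 2.63484701e+00]), 'force': array([ 0.16058622, -0.41470146, -4.31608995]), 'torque': array([0.07890205, 0.11824292, 0.01505159]), 'width': 34.7521239133644}
```

View pics/n2.png

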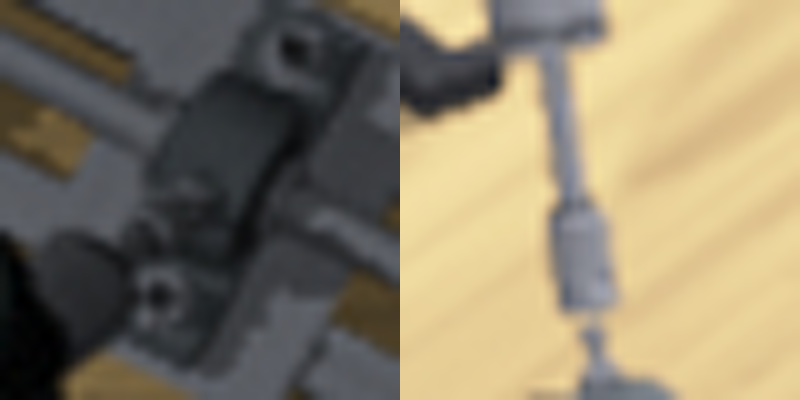

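Emit:
send_rows --rows '[{"x":0.17,"y":0.04,"z":0.0,"roll":0,"claw":1},{"x":0.35,"y":-0.06,"z":-0.3,"roll":0,"claw":1},{"x":0.5,"y":-0.14,"z":-0.6,"roll":0,"claw":1},{"x":0.65,"y":-0.23,"z":-0.9,"roll":0,"claw":1},{"x":0.65,"y":-0.23,"z":-0.9,"roll":0,"claw":1}]'

```text
clock: 11.48
eef_pos: [506.9, 162.6, 234.7]
tool_rot: [-3.141, -0.003, 2.635]
force: [-1.7, 2.6, -3.6]
width: 34.6
```

Emit:
send_rows --rows '[{"x":0.12,"y":-0.07,"z":-0.24,"roll":0,"claw":1},{"x":0.24,"y":-0.13,"z":-0.48,"roll":0,"claw":1},{"x":0.36,"y":-0.2,"z":-0.72,"roll":0,"claw":1},{"x":0.48,"y":-0.27,"z":-0.95,"roll":0,"claw":1},{"x":0.48,"y":-0.27,"z":-0.95,"roll":0,"claw":1}]'

```text
clock: 11.9
eef_pos: [511.7, 160.1, 226.1]
tool_rot: [-3.141, -0.003, 2.635]
force: [-5.8, 3.2, 4.2]
width: 34.5
```

```bash
python3 fit.py; python3 -c "
from h import *
s=ctrl.read_state();print(s['eef_pos'],s['force'],s['torque'])"
```

```text
top 97 7 9
tilt 29.95269359081356 off l,j [-2.11945984 -0.09012877] side tilt 0.17237146571710935 rms 0.9398043238745672
seat world [582.08454712 121.67810782  98.55636203]
coup tip h [-150.34390694 -143.13707719]
scene 298 43 19
tilt 30.21258036590369 off l,j [-2.10176047 -1.57751304] side tilt 0.5345643573678576 rms 2.3278407195176607
seat world [583.80688902 123.55422502  98.91195326]
coup tip h [-152.91807948 -145.87818849]
[511.55062669 160.18115672 226.35740561] [-5.82228429  2.88712979  3.43482819] [ 0.84235577  1.71480466 -0.05309678]
```

Emit:
send_rows --rows '[{"x":0.13,"y":-0.07,"z":-0.26,"roll":0,"claw":1},{"x":0.26,"y":-0.15,"z":-0.52,"roll":0,"claw":1},{"x":0.4,"y":-0.22,"z":-0.78,"roll":0,"claw":1},{"x":0.52,"y":-0.29,"z":-1.04,"roll":0,"claw":1},{"x":0.52,"y":-0.29,"z":-1.04,"roll":0,"claw":1}]'

```text
clock: 12.42
eef_pos: [516.4, 157.5, 216.2]
tool_rot: [-3.141, -0.003, 2.636]
force: [-8.3, 4.2, 8.1]
width: 34.7
```

```bash
cat > st.py <<'E'
from h import *
s=ctrl.read_state();f=s['force']+[0,0,3.9];u=np.array([-.437,.242,.866]);N=np.array([582.4,121.2,100.5])
p=s['eef_pos']+[0,0,8];print(s['clock'],s['eef_pos'],f,"axial",f@u,"lat",f-f@u*u,s['torque'],"grasp-N along u",(p-N)@u,"lat",(p-N)-((p-N)@u)*u,"stroke~",156.4-(p-N)@u)
E
python3 st.py; python3 fit.py
```

```text
12.4167 [516.44971808 157.53052396 216.17582398] [-8.31279351  4.19812134 12.01730343] axial 15.0556209010075 lat [-1.73348718  0.55466108 -1.02086427] [ 0.94772436  2.00622411 -0.05107234] grasp-N along u 144.71552355980506 lat [-2.70959812  1.30936726 -1.64781943] stroke~ 11.684476440194942
top 88 19 2
tilt 31.372195921412267 off l,j [-0.37358549 -0.42094798] side tilt -0.2495673992935913 rms 1.3723237208275816
seat world [587.86496806 117.65192218  90.64095211]
coup tip h [-140.58469676 -136.95104587]
scene 299 46 0
tilt 30.789497974107746 off l,j [-1.84642641 -2.61966848] side tilt -0.78624935217027 rms 2.371500295844623
seat world [588.317398   118.24007054  89.81981945]
coup tip h [-139.33526725 -134.22332157]
```

Emit:
send_rows --rows '[{"x":0.1,"y":-0.05,"z":-0.2,"roll":0,"claw":1},{"x":0.2,"y":-0.11,"z":-0.39,"roll":0,"claw":1},{"x":0.3,"y":-0.17,"z":-0.6,"roll":0,"claw":1},{"x":0.4,"y":-0.22,"z":-0.78,"roll":0,"claw":1},{"x":0.4,"y":-0.22,"z":-0.78,"roll":0,"claw":1}]'

```text
clock: 12.93
eef_pos: [519.5, 156.1, 209.6]
tool_rot: [3.142, -0.005, 2.636]
force: [-13.0, 5.0, 18.3]
width: 34.5
```

```bash
python3 st.py; python3 fit.py
```

```text
12.9333 [519.48668878 156.0700742  209.64715971] [-12.95871932   4.95775658  22.18617065] axial 26.075961221919503 lat [-1.56352426 -1.35262603 -0.39561176] [ 0.78779459  2.89074511 -0.11276691] grasp-N along u 137.38111526930257 lat [-2.87776385  1.6238443  -1.82488611] stroke~ 19.018884730697437
top 89 17 0
tilt 32.88463416677808 off l,j [ 1.31296717 -0.86148447] side tilt -0.6127813450734803 rms 1.3969468146262682
seat world [592.23318606 114.85983712  86.30783469]
coup tip h [-132.91876059 -130.33451535]
scene 294 54 0
tilt 31.66119904898667 off l,j [-0.9789297  -2.97128104] side tilt -0.9955041328653231 rms 2.4230378948675932
seat world [592.28396884 116.04918854  84.52467751]
coup tip h [-131.60384284 -128.17490969]
```

Emit:
send_rows --rows '[{"x":0,"y":0,"z":0,"roll":0,"claw":1},{"x":0,"y":0,"z":0,"roll":0,"claw":1},{"x":0,"y":0,"z":0,"roll":0,"claw":1},{"x":0,"y":0,"z":0,"roll":0,"claw":1},{"x":0,"y":0,"z":0,"roll":0,"claw":1}]'

```text
clock: 13.45
eef_pos: [519.5, 156.0, 209.7]
tool_rot: [3.141, -0.005, 2.636]
force: [-12.7, 5.5, 17.2]
width: 34.4
```

```bash
python3 st.py; python3 - <<'E'
from h import *
im,d,K,T=shot("top"); ims,ds,Ks,Ts=shot("scene")
cv2.imwrite("pics/n3.png",np.hstack([cv2.resize(I[r:r+60,c:c+60],(400,400),interpolation=cv2.INTER_CUBIC) for I,r,c in((im,136,250),(ims,165,350))]))
E
```

```text
13.45 [519.50244994 156.00360708 209.73570224] [-12.656541     5.47159329  21.10596231] axial 25.132797356073645 lat [-1.67350855 -0.61054367 -0.6590402 ] [ 0.81304313  2.87996069 -0.09981252] grasp-N along u 137.43482042407445 lat [-2.83853353  1.54438053 -1.78285225] stroke~ 18.96517957592556
```

View pics/n3.png

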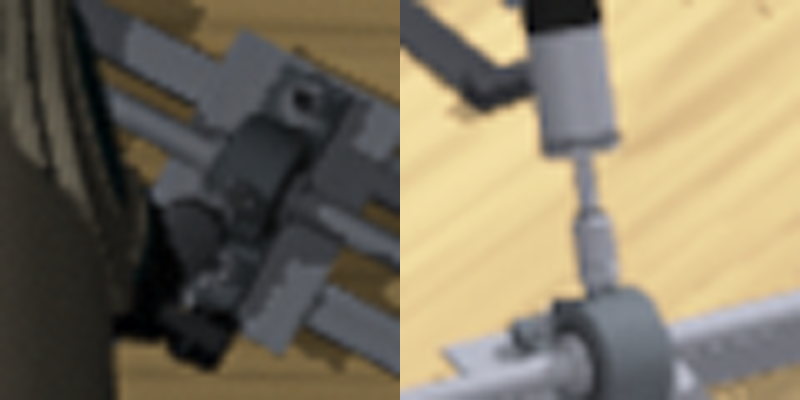

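```bash
python3 -c "
from h import *
print(ctrl.finish_job()); s=ctrl.read_state(); print(s['clock'],s['force'],s['width'],s['eef_pos'])"
```

```text
the job is handed in; nothing more can be done
None
the job is handed in; nothing more can be done
```

The job is handed in at 13.6 s of the 42 s allowed. The matching gun (the taller, 36 mm one) sits on the nipple with its barrel held pushed down. `finish_job` reported no verdict, so the result below rests on my own checks.

**What I did:** I lifted the gun out of its slot. Because the tool can only point straight down, I tilted the gun in the fingers to about 30° by pushing its coupler against the rack's rear edge. I then lined it up with the nipple from both cameras, pressed the coupler on along the nipple's axis, and drove the barrel down to its stop.

**Last checks:**
- **Push:** about 25 N along the axis and steady over the last 0.5 s. The spring alone accounts for about 17 N, so the pump is at its stop.
- **Stroke:** about 19 mm from the arm position. In the last picture the exposed tube had shortened by roughly 20 mm, which agrees.
- **Grip:** 34.4 mm finger opening, still closed on the barrel.
- **Tilt:** the two cameras gave 31.7° and 32.9°, inside the 8.6° allowance. With the tube pushed in, these fits are rougher than before.
- **Click:** not observed directly. I inferred it from the force and from the picture, which shows the coupler down over the nipple.
- **Other items:** I made no separate measurement of the needle gun, crank, tin or hive tool at the end. No planned motion went near them, and the forces showed only the intended contacts: the rack edge while tilting, then the nipple.

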